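Gauge the gap of the small plate press with the feeler from the drawer

ROBOT

A 6-joint arm with a two-finger parallel gripper is mounted at the origin on the work surface; the furniture and walls round the work are solid. World frame = base frame: x ahead of the robot, y to its left, z up, the work surface at z = 0. Lengths are in mm, angles in rad, forces in N, time in s.
With the tool pointing down it reaches from about 325 to 875 mm from the base axis. Payload 4.4 kg.
Tool frame: the origin (TCP) lies on the centre line of the jaws, within the pads' length; the fingertips stand ahead of it and the grasp point (between the pads) lies 6 mm ahead of it (ctrl.tcp_to_tips is the z of the fingertips in the tool frame, in mm); z points along the fingers, y is the line along which they close (so a half turn about z gives the same grasp; the last joint's range is limited). The gripper opens to 85 mm and grips with 20 to 120 N. Pads are 22 mm wide; open, the fingers measure 114 mm over their backs; the gripper's body (76 mm by 85 mm) begins 54 mm behind the grasp point. The pads swing forward as they close: fully open they stand 13 mm farther back than shut.
Start: joints at [0.991, 0.207, 1.542, -0, 1.393, -0.15], TCP at [239.606, 522.701, 256.282] pointing down, gripper open.
Joint ranges: [-2.73, 2.73], [-0.86, 2.22], [0.23, 2.46], [-1.11, 4.25], [0.08, 2.63], [-2.82, 2.82]. Speed limits (rad/s): [2.79, 2.79, 3.14, 3.14, 3.14, 3.14].

INTERFACE

Orientations are given as a 3x3 rotation matrix whose columns are the frame's x, y, z axes.
In Python, from plant import ctrl, sensors, optics gives the robot as it stands. Calls block until the motion is done:
- ctrl.move_ptp(position, orientation): joint-space move of the TCP to a pose.
- ctrl.move_l(position, rot=None, vel=150, threshold=None): straight line of the TCP; rot=None keeps the orientation; vel is the mean speed in mm/s. With threshold (N) it stops when the force on the tool has changed by that much, and returns True; else False.
- ctrl.set_joints(angles): joint-space move.
- ctrl.gripper_to(opening, force=None): finger opening in mm; force is the grip in N (None keeps the last); returns when the fingers have stopped.
- ctrl.hold(seconds).
- ctrl.solve_ik(position, orientation): joint angles nearest the present ones, or None.
- sensors.read_state(): the state.
- optics.grab_frame(name): name is "scene" or "top" or "wrist"; returns (picture, depth): 420x560x3 uint8, red, green, blue; 420x560 float32, mm along the optical axis (not along the pixel's ray), 0 where there is no reading.
- optics.camera_params(name): a dict with "mtx" (3x3 intrinsics, pixels), "k1" (the pictures are not rectified: a ray, as slopes to the right and down, at radius r is drawn at 1 + k1 r^2 times it, then the intrinsics apply), "R" (3x3) and "t" (3): a world point X has camera coordinates R X + t; the wrist camera has in their place "T_tool_cam" (4x4, takes a point from camera to tool coordinates, whose origin is the TCP and whose axes are the flange's). Camera axes: x right, y down, z forward; pixel columns grow to the right and rows downward; lengths in mm; the calibration is good to about 2 mm. A picture is of the moment at which its call begins: read the wrist's pose just before it. camera_params takes no time and is no camera call.
A pose or a line that the arm cannot do raises ctrl.MotionError and nothing moves.
- ctrl.finish_job(): hands the job in; it is judged then, once.
The state is a dict: "t": time; "q": joint angles; "qvel": joint speeds; "tau": joint torques, N m; "eef_pos": TCP position; "eef_rot": TCP orientation; "force": force on the tool from outside, world axes, zero at the start; "wrist_torque": the same for the moment, N m; "grip_width": finger opening in mm; "grasp_force": force on a finger pad.
Only numpy, scipy, OpenCV 4.12 (cv2) and the standard library are available. Lean on these libraries where they do the work, as an engineer would, in place of code of your own. Each camera call takes 0.05 s, during which the arm holds its last target. There are 200 camera calls.

TASK

Pull the blue drawer well open by its bar handle, take out the tapered feeler gauge by its red handle, and slide its blade straight and level into the gap between the two steel plates of the little green press, thin end first from the open front, until it drags snugly. Touch the upper plate with the blade only and do not force it: the sprung plate should pinch the blade, not be driven up. Finish holding the gauge still by its handle at that depth, do not let go, and leave the bottles and the jar around it alone.

Things in the scene. Friction and masses are not known exactly. Their poses are not given: they have to be found in the camera images.
- unit: low grey one-drawer unit with blue drawer front, 200 x 250 x 80 mm (x, y, z), fixed, turned up to 9 degrees. Origin: centre of its underside; -x is its front. Drawer well 155 x 208 mm inside, 36 mm deep, walls 6 mm; its floor is 22 mm, its walls' tops 58 mm, the drawer front's top edge 67 mm above the table
- unit_drawer0 (a joint): how far the drawer is open, m: 0 shut, 0.1336 at the stop; opens along the unit's -x, slides freely (about 1 N), stays where it is left. Starts open by 0 to 10 mm. At the stop the whole gauge lies clear of the unit's top
- unit_drawer0_handle (a point): middle of the drawer's bar handle: round bar 11 mm thick, 130 mm long along the unit's y, 35 mm in front of the drawer front, 44 mm above the table; free from above between its two end posts (102 mm apart). Moves with the drawer; axes as the unit's
- gauge: tapered feeler gauge, 160 mm, 90 g, lying loose and flat across the drawer, blade to the unit's -y. Red handle 50 x 16 x 26 mm (x, y, z), steel blade 110 x 22 mm. Origin: middle of the handle's underside; blade along +x from x = 25 to the tip at x = 135 mm. Underside flat throughout; blade 2.0 mm thick at the tip, growing evenly (0.05 mm per mm) to 7.5 mm at the handle
- gauge_grip (a point): middle of the gauge's red handle, 13 mm above its underside; grip it across its 16 mm width (the gauge's y)
- gauge_tip (a point): underside of the gauge's blade at the middle of its thin end
- press: small green press, fixed, turned up to 17 degrees. Origin: on the table, 4 mm in front of the upper plate's lip, midway across; x points into the gap, the open front is at -x. Lower steel plate: level, 100 mm wide, top 50 mm above the table, x = -30 to 75 mm, so it juts out as a ledge 34 mm before the lip. 16 mm columns at x = 40, y = +-56 mm; highest point 130 mm above the table
- ledge (a point): on the press: a point on the top of the lower plate, on its middle line, 16 mm in front of the upper plate's lip; its height is that of the lower plate's top. Weight put on the ledge makes drag too, without any pinch
- plate: upper steel plate, 78 mm wide, 67 mm deep, hanging level 3.4 to 4.8 mm above the lower plate (varies); moves only straight up, against 8 N per mm plus 1 N weight, and returns. A flat blade touches its lip when 28 to 56 mm are inside; each 10 mm more adds about 4 N of pinch and 5 N of drag. Snug: a pinch of 2 to 12 N. Friction of the steel about 0.6
- lip (a point): on the upper plate: middle of its front lower edge, where the gap begins; the edge is bevelled above it. Same axes as the press. The columns and knob stand 40 mm behind it, so a gripper over the gauge's handle stays clear of the press
- white_bottle: white dropper bottle, 31 mm thick, 89 mm high, standing loose; leave it alone. Origin: middle of its underside
- red_bottle: red dropper bottle, 31 mm thick, 92 mm high, standing loose; leave it alone. Origin: middle of its underside. Stands at the table's left with the other bottle and the jar; the big solid easel left of the press stands up to 480 mm high within x = 0.45 to 0.95, y = 0.3 to 0.85 m: keep the arm out of it
- blue_bottle: dark blue dropper bottle, 31 mm thick, 89 mm high, standing loose; leave it alone. Origin: middle of its underside
- colour_jar: low open glass jar with yellow colour, 52 mm across, 44 mm high, standing loose; leave it alone. Origin: middle of its underside
There are look-alikes about, which are no part of the job. Leave any yellow look-alike of the press alone.

How it is judged (in metres and radians):
On the way, in this order (a step that is already met when the one before it is completed fails the run):
1. the drawer is pulled well open, at least 100 mm (value of joint unit_drawer0 above 0.1 m), for 0.2 s.
2. the gauge is lifted out of the drawer in the fingers (height (world z) of gauge above 0.06 m and contact force between gauge and the fingers above 1 N and contact force between gauge and unit below 0.05 N), for 0.2 s.
3. the blade's tip has passed under the upper plate (x of gauge_tip in the frame of lip above 0.005 m and z of gauge_tip in the frame of lip below 0 m), for 0.1 s.
At the end, for the whole second after the job is handed in: The gauge is held in the fingers and still (under 10 mm/s), level within 0.1 rad and within 0.17 rad of the press's x axis, its tip at least 20 mm inside the upper plate's lip and within 28 mm of the middle, and the upper plate pinches the blade with 2 to 12 N, through the last second (contact force between gauge and plate between 2 and 12 N and x of gauge_tip in the frame of lip above 0.02 m and z of gauge_tip in the frame of lip below 0 m and y of gauge_tip in the frame of lip between -0.028 and 0.028 m and angle between the x axis of gauge and the x axis of press, either way round below 0.17 rad and angle between gauge's own z axis and vertical below 0.1 rad and contact force between gauge and the fingers above 2 N and linear speed of gauge below 0.01 m/s); the arm keeps its last pose, push and grip.
It fails at once if the blade is forced: the upper plate is loaded with more than 25 N by the gauge (contact force between gauge and plate above 25 N).
It fails at once if the robot itself presses on the upper plate (contact force between the arm and plate above 3 N).
It fails at once if a loose bottle or the yellow jar is moved more than 30 mm or knocked over (distance of any of white_bottle, red_bottle, blue_bottle, colour_jar from where it was at the start of the episode above 0.03 m or angle between any of white_bottle, red_bottle, blue_bottle, colour_jar's own z axis and vertical above 0.5 rad).
It also fails if it takes over 67 s, if anything falls off the work surface, if the arm or the gripper's body presses on something with over 40 N, if the wrist force passes 120 N, or if a joint passes its speed limit or range.

## Working session

There is one attempt and no reset: what is moved stays moved. The work goes in short steps, each a Python script; the robot and the scene stay as the last script left them, time stands still between calls to the robot, and variables do not carry over. Pictures are saved under pics/ and viewed, at most 10 in all, crops included, and the job is handed in when it is done.

```bash
ls; mkdir -p pics; cat > h.py <<'E'
import numpy as np, cv2
from plant import ctrl, sensors, optics
def save(n,im): cv2.imwrite('pics/'+n+'.png',im[:,:,::-1])
def pose(cam):
    p=optics.camera_params(cam)
    if 'R' in p: R=np.array(p['R']);t=np.array(p['t'])
    else:
        s=sensors.read_state();T=np.eye(4);T[:3,:3]=s['eef_rot'];T[:3,3]=s['eef_pos']
        W=np.linalg.inv(T@np.array(p['T_tool_cam']));R=W[:3,:3];t=W[:3,3]
    return p,R,t
def rays(uv,P):
    p,R,t=P;uv=np.asarray(uv,float).reshape(-1,1,2)
    # fixed-point undistort of d = s(1+k1 s^2)
    n=cv2.undistortPoints(uv,np.array(p['mtx'],float),np.array([p['k1'],0,0,0,0],float)).reshape(-1,2)
    d=np.c_[n,np.ones(len(n))]
    return -R.T@t, d@R, d
def on_z(uv,P,z):
    o,w,_=rays(uv,P);z=np.asarray(z)
    return o+w*((z-o[2])/w[:,2])[:,None]
def cloud(P,dep):
    v,u=np.mgrid[0:dep.shape[0],0:dep.shape[1]]
    o,w,_=rays(np.c_[u.ravel(),v.ravel()],P)
    X=o+w*dep.reshape(-1,1);X[dep.ravel()<=0]=np.nan
    return X.reshape(*dep.shape,3)
E
python3 - <<'E'
from h import *
for c in('scene','top'):
    P=pose(c);im,d=optics.grab_frame(c);save(c+'0',im);np.savez('pics/'+c+'0.npz',im=im,d=d)
    print(c,-P[1].T@P[2],P[1][2],P[0]['k1'],P[0]['mtx'])
s=sensors.read_state();print(s['eef_rot'],s['t'],s['grip_width'],ctrl.tcp_to_tips,s['force'])
print(optics.camera_params('wrist'))
E
```

```text
pics
scene [-352.85616398  601.66733041  523.87459932] [ 0.75146313 -0.52249053 -0.4028732 ] 0.002544301140291387 [[378.99525414   0.         268.63054293]
 [  0.         378.99525414 214.63728377]
 [  0.           0.           1.        ]]
top [ 171.72212741   36.54840531 1455.2117589 ] [ 0.22765792  0.00831647 -0.97370566] -0.0763283810704127 [[482.89135272   0.         285.32407703]
 [  0.         482.89135272 206.46248458]
 [  0.           0.           1.        ]]
[[-9.09070093e-01  4.16641597e-01 -1.15997655e-03]
 [ 4.16643081e-01  9.09068492e-01 -1.73787675e-03]
 [ 3.30426386e-04 -2.06314798e-03 -9.99997817e-01]] 0.1 85.12369513133736 25.0 [ 0.16615668 -0.26713555  0.19039684]
{'mtx': array([[350.11450329,   0.        , 275.8303261 ],
       [  0.        , 350.11450329, 209.40709391],
       [  0.        ,   0.        ,   1.        ]]), 'k1': -0.045644308692777254, 'T_tool_cam': array([[ 1.05772398e-03, -9.47230016e-01, -3.20552926e-01,
         8.27028374e+01],
       [ 9.99999072e-01,  1.27723495e-03, -4.74530950e-04,
         5.82764562e-01],
       [ 8.58911360e-04, -3.20552127e-01,  9.47230488e-01,
        -1.17432001e+02],
       [ 0.00000000e+00,  0.00000000e+00,  0.00000000e+00,
         1.00000000e+00]])}
```

View pics/top0.png

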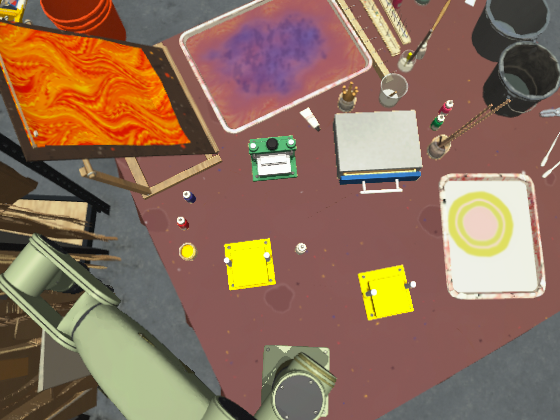

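View pics/scene0.png

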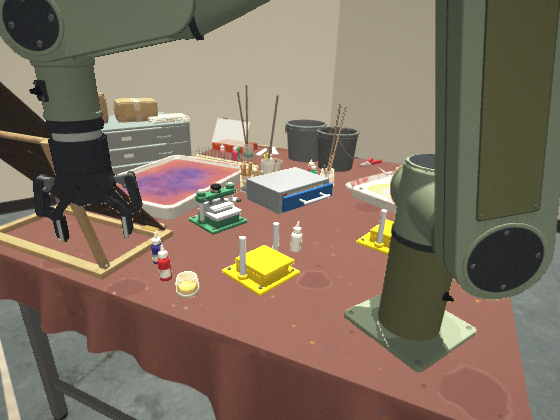

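The top view shows the green press at about (273,157) with its open front facing the robot. The blue drawer and its bar handle are at (380,187), the gauge is hidden, and the white bottle stands at (301,247). The yellow presses at (250,263) and (386,291) are look-alikes. The scene view agrees: bottles and jar are at the left, and the arm is raised over the easel side.

```bash
python3 - <<'E'
from h import *
z=np.load('pics/top0.npz');im,d=z['im'],z['d'];P=pose('top');X=cloud(P,d)
hsv=cv2.cvtColor(im,cv2.COLOR_RGB2HSV)
def f(name,m,zz,box):
    B=np.zeros(m.shape,bool);B[box[1]:box[3],box[0]:box[2]]=1
    m=(m&B).astype(np.uint8)
    n,l,st,c=cv2.connectedComponentsWithStats(m)
    k=1+np.argmax(st[1:,4]);vu=np.argwhere(l==k)
    W=on_z(vu[:,::-1],P,zz)[:,:2].astype(np.float32)
    r=cv2.minAreaRect(W);print(name,st[k],'rect',np.round(r[0],1),np.round(r[1],1),round(r[2],2),'mean',W.mean(0).round(1),'medz',np.nanmedian(X[l==k][:,2]).round(1));return l==k
S=hsv[...,1];V=hsv[...,2];H=hsv[...,0];Z=X[...,2]
f('unit top',(abs(Z-80)<12)&(S<60),80,(325,100,430,186))
f('blue front',(H>95)&(H<125)&(S>120),67,(325,160,430,195))
f('handle',(S<70)&(V>130),47,(352,181,410,196))
f('green',(H>60)&(H<90)&(S>100),10,(240,125,310,190))
f('plate',(S<40)&(V>150),60,(250,140,300,182))
for n,b,zz in (('white',(292,238,312,256),89),('blueb',(180,188,200,204),50),('redb',(174,214,192,232),50),('jar',(175,240,200,264),44)):
    B=X[b[1]:b[3],b[0]:b[2]].reshape(-1,3);q=B[(B[:,2]>25)];print(n,q.mean(0).round(1),q[:,2].max().round(0))
save('topcrop',cv2.resize(im[110:210,230:430],(800,400),interpolation=cv2.INTER_CUBIC))
E
```

```text
unit top [ 335  110   87   62 4731] rect [ 713.1 -222.8] [188.2 250.9] 5.71 mean [ 711.7 -222.2] medz 79.6
blue front [340 171  81  14 637] rect [ 598.6 -232.3] [ 26.8 245.4] 6.36 mean [ 598.5 -229.5] medz 63.5
handle [360 181  43  13 202] rect [ 574.9 -238.3] [ 37.7 128.7] 2.73 mean [ 568.  -235.5] medz 47.4
green [249 136  48  45 828] rect [665.5  95.7] [139.2 146.4] 8.31 mean [672.3  97.8] medz 17.7
plate [257 154  34  21 586] rect [628.8  90.4] [60.1 99. ] 8.31 mean [628.1  90.3] medz 52.0
white [375.5  -1.6  60.8] 87.0
blueb [517.5 341.3  57.6] 91.0
redb [435.9 351.7  60.4] 91.0
jar [352.5 328.9  37.1] 50.0
```

View pics/topcrop.png

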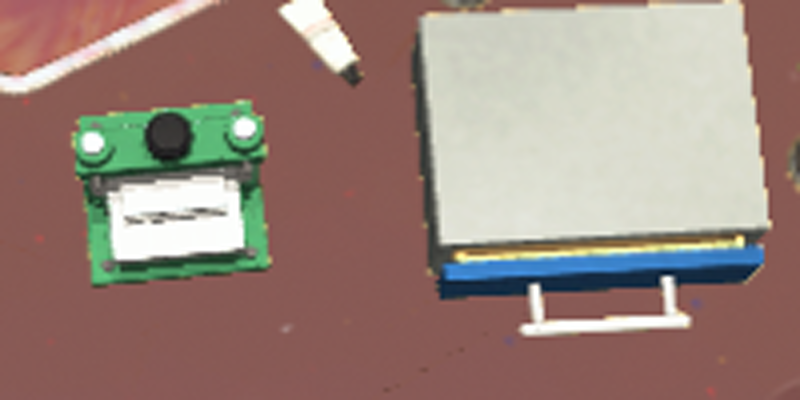

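The crop shows the bar handle from about (525,328) to (690,320) and the press plate lip edge near row 260. Both units are turned by about +6° and +8°. I'll move the arm inward first to clear the easel, then look at the handle with the wrist camera.

```bash
cat >> h.py <<'E'
def down(yaw):  # tool y at angle yaw in the table plane, pointing down
    c,s=np.cos(yaw),np.sin(yaw); return np.array([[-s*-1*-1,c,0],[c,s,0],[0,0,-1.]])
def snap(n,view=True):
    P=pose('wrist');im,d=optics.grab_frame('wrist');np.savez('pics/'+n+'.npz',im=im,d=d)
    if view: save(n,im)
    return P,im,cloud(P,d)
def log(*a):
    s=sensors.read_state();print(*a,round(s['t'],1),np.round(s['eef_pos'],1),'F',np.round(s['force'],1),'w',round(s['grip_width'],1),'g',round(s['grasp_force'],1),'q',np.round(s['q'],2))
E
python3 - <<'E'
from h import *
print(np.linalg.det(down(.3)))
y=np.radians(5.8)
for k in (0,np.pi):
  for p in ((562,-236,240),(562,-236,52),(430,-249,52)): print(k,p,np.round(x,2) if (x:=ctrl.solve_ik(p,down(y+k))) is not None else None)
  # gauge grips
  for a in (-84.2+90,8.3+90): print('gauge',a,x if (x:=ctrl.solve_ik((480,-200,60) if a<50 else (540,75,90),down(np.radians(a)+k))) is not None else None)
s=sensors.read_state()
ctrl.move_l((190,410,300),vel=200)
log()
E
```

```text
0.9999999999999999
0 (562, -236, 240) [-0.54  0.29  1.47 -0.    1.38 -0.64]
0 (562, -236, 52) [-0.54  0.51  1.6  -0.    1.03 -0.64]
0 (430, -249, 52) [-0.7   0.32  1.89 -0.    0.94 -0.8 ]
gauge 5.799999999999997 [-5.61329103e-01  3.44744832e-01  1.82652243e+00 -4.44089210e-16
  9.70325395e-01 -6.62558199e-01]
gauge 98.3 [-2.07721976e-02  3.40758946e-01  1.75168015e+00 -4.44089210e-16
  1.04915356e+00 -1.73643085e+00]
3.141592653589793 (562, -236, 240) [-0.54  0.29  1.47 -0.    1.38  2.5 ]
3.141592653589793 (562, -236, 52) [-0.54  0.51  1.6  -0.    1.03  2.5 ]
3.141592653589793 (430, -249, 52) [-0.7   0.32  1.89 -0.    0.94  2.34]
gauge 5.799999999999997 [-5.61329103e-01  3.44744832e-01  1.82652243e+00 -4.44089210e-16
  9.70325395e-01  2.47903445e+00]
gauge 98.3 [-2.07721976e-02  3.40758946e-01  1.75168015e+00 -4.44089210e-16
  1.04915356e+00  1.40516180e+00]
0.9 [190.2 410.4 299.9] F [-0.1  0.6  0.4] w 85.7 g 0.0 q [ 0.94 -0.1   1.77  0.    1.47 -0.2 ]
```

```bash
python3 - <<'E'
from h import *
y=np.radians(5.8)+np.pi
ctrl.move_ptp((400,60,280),down(np.radians(98.3)+np.pi))
ctrl.move_ptp((520,75,230),down(np.radians(98.3)+np.pi));log('press')
P,im,X=snap('wpress')
ctrl.move_ptp((545,-235,230),down(y));log('handle')
P,im,X=snap('whandle')
E
python3 -c "
import cv2,numpy as np
a=cv2.imread('pics/wpress.png');b=cv2.imread('pics/whandle.png')
cv2.imwrite('pics/both.png',cv2.resize(np.hstack([a,b]),(800,300),interpolation=cv2.INTER_AREA))"
```

```text
press 3.0 [519.6  75.9 229.3] F [ 0.5 -0.4  0.3] w 85.2 g 0.0 q [-0.02  0.13  1.69  0.    1.33  1.4 ]
handle 4.2 [ 544.9 -234.1  230.6] F [-0.   0.3  1.1] w 85.7 g 0.0 q [-0.55  0.27  1.52  0.    1.35  2.49]
```

View pics/both.png

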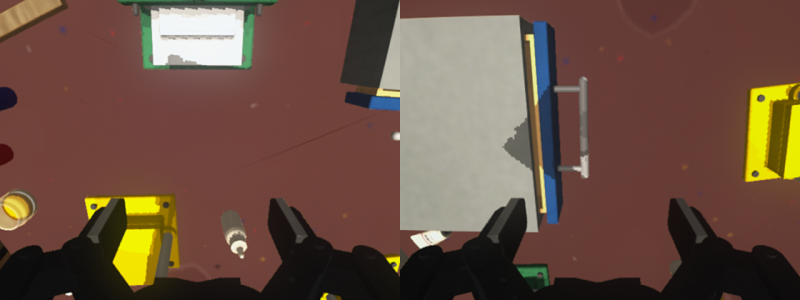

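The left half shows the press ledge and plate at about (200,40), with the upper plate's lip near row 38. The right half shows the bar handle at x≈584, rows 78–178.

```bash
cat > m.py <<'E'
from h import *
def P_at(pos,yaw):
    p=optics.camera_params('wrist');T=np.eye(4);T[:3,:3]=down(yaw);T[:3,3]=pos
    W=np.linalg.inv(T@np.array(p['T_tool_cam']));return p,W[:3,:3],W[:3,3]
z=np.load('pics/whandle.npz');P=P_at((544.9,-234.1,230.6),np.radians(185.8));X=cloud(P,z['d'])
x,y,h=X[...,0],X[...,1],X[...,2]
m=(h>30)&(h<60)&(x>530)&(x<575)&(abs(y+236)<90)
print('bar n',m.sum(),X[m].mean(0),np.nanmax(h[m]))
pts=X[m][:,:2];r=cv2.minAreaRect(pts.astype(np.float32));print(r)
m2=(x<567)&m; # bar only
vx=cv2.fitLine(X[m2][:,:2].astype(np.float32),cv2.DIST_HUBER,0,.01,.01).ravel();print('bar dir deg',np.degrees(np.arctan2(vx[1],vx[0])),vx[2:])
t=(abs(h-80)<5)&(y<-100)&(y>-340)&(x>590)&(x<850)
print('top z',np.median(h[t]))
hsv=cv2.cvtColor(z['im'],cv2.COLOR_RGB2HSV);b=(hsv[...,0]>100)&(hsv[...,0]<125)&(hsv[...,1]>120)&(abs(h-67)<4)
print('front',b.sum(),X[b].mean(0),cv2.minAreaRect(X[b][:,:2].astype(np.float32)))
z=np.load('pics/wpress.npz');P=P_at((519.6,75.9,229.3),np.radians(278.3));X=cloud(P,z['d']);h=X[...,2]
np.set_printoptions(linewidth=200,suppress=True,precision=0)
print(h[0:110:4,200:360:10]); print('table',np.nanmedian(h[150:250,250:300]))
E
python3 m.py
```

```text
bar n 1864 [ 563.02648668 -239.35645487   47.94040479] 51.48510247692582
((568.1976928710938, -236.9676513671875), (23.173725128173828, 129.52313232421875), 5.1805853843688965)
bar dir deg -86.06067 [ 561.1658  -236.76038]
top z 79.57815629188937
front 4611 [ 605.28395474 -249.0256844    67.08393946] ((603.74560546875, -232.9521026611328), (14.751315116882324, 241.68023681640625), 6.054567337036133)
[[103. 104. 104. 104. 103. 104. 103. 103. 103. 103. 104. 104. 103. 102. 105. 103.]
 [100.  99.  99.  97.  97.  98.  97.  97.  97.  98.  97.  96.  95. 100. 100. 101.]
 [ 30.  38.  49.  66.  66.  66.  63.  65.  66.  66.  67.  66.  67.  50.  50.  91.]
 [ 21.  25.  51.  67.  65.  66.  66.  65.  66.  67.  65.  66.  65.  50.  50.  22.]
 [ 20.  22.  52.  66.  67.  66.  67.  67.  66.  66.  66.  66.  66.  50.  50.  22.]
 [ 11.  21.  51.  65.  66.  65.  65.  65.  66.  67.  66.  66.  66.  66.  49.  11.]
 [ 13.  11.  49.  64.  66.  67.  65.  66.  65.  66.  66.  65.  66.  65.  50.  13.]
 [ 10.  13.  50.  65.  65.  66.  65.  66.  66.  67.  66.  65.  67.  50.  48.  12.]
 [ 12.  12.  50.  66.  66.  66.  
[... 952 characters left out ...]
 13.  11.]
 [ 11.  17.  50.  51.  50.  49.  50.  50.  51.  50.  50.  51.  50.  50.  16.  11.]
 [ 10.  17.  51.  51.  49.  50.  50.  51.  50.  50.  50.  50.  51.  52.  17.  11.]
 [  9.  13.  50.  51.  51.  50.  51.  50.  50.  50.  50.  50.  51.  50.  11.  13.]
 [  9.  10.  12.  11.  13.  12.  13.  12.  12.  11.  13.  12.  12.  12.  12.  12.]
 [  1.  12.  11.  10.  12.   8.   9.   9.   8.  10.   8.  11.  12.  10.  12.  11.]
 [  1.   1.   2.   2.   0.   2.   2.  -0.   1.  -1.   0.   2.   0.   1.   0.   2.]
 [  2.   2.   1.   1.   2.   2.   1.   1.   1.   1.   2.   0.  -1.   1.   1.   1.]
 [  2.   2.   1.   2.   1.   1.   1.   1.   1.   0.   1.  -1.   1.  -0.   0.   0.]]
table 0.5251931376881771
```

```bash
python3 - <<'E'
from h import *
a=np.radians(5.8);R=down(a+np.pi);u=np.array([np.cos(a),np.sin(a),0])
b=np.array([562,-237.4,50.])
ctrl.gripper_to(32,force=40)
ctrl.move_l(b+[0,0,50],R)
print(ctrl.move_l(b,vel=80,threshold=12));log('down')
ctrl.gripper_to(5,force=40);log('grip')
print(ctrl.move_l(b-u*145,vel=110,threshold=18));log('pulled')
s=sensors.read_state();p=np.array(s['eef_pos']);print('travel',(b-p)@u)
ctrl.gripper_to(32);ctrl.move_l([p[0],p[1],140]);log('up')
c=b-u*145+np.array([0,0,0])
g=p+u*75; g[2]=230
g+=np.array([-u[1],u[0],0])*40
ctrl.move_ptp(g,R);ctrl.gripper_to(60);log('look')
snap('wdrawer')
E
```

```text
True
down 6.5 [ 561.7 -236.6   50.5] F [0.3 0.7 4.9] w 32.2 g 1.9 q [-0.54  0.51  1.6   0.    1.03  2.5 ]
grip 6.8 [ 560.5 -236.4   49.5] F [1.7 0.1 0.2] w 9.6 g 38.9 q [-0.54  0.51  1.6   0.    1.03  2.5 ]
True
pulled 7.8 [ 438.5 -249.    49.6] F [ 3.9  0.8 -1.4] w 9.1 g 41.0 q [-0.69  0.34  1.87  0.01  0.94  2.35]
travel 124.03654525455948
up 8.9 [ 438.  -248.5  139.2] F [-0.1 -0.1 -1. ] w 32.1 g 0.0 q [-0.69  0.19  1.82  0.    1.13  2.35]
look 9.9 [ 508.2 -201.9  229. ] F [0.1 0.4 0.4] w 60.1 g 0.0 q [-0.54  0.17  1.64 -0.    1.33  2.51]
```

View pics/wdrawer.png

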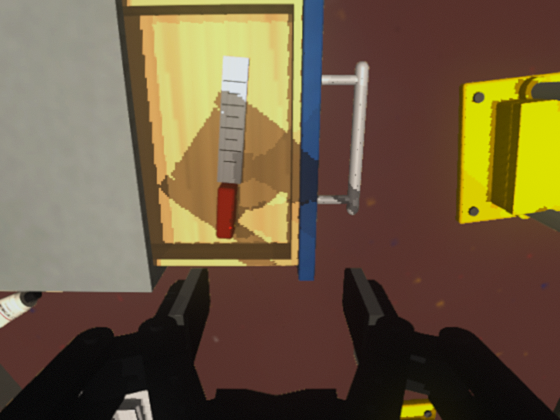

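The drawer is fully open. The gauge lies with its red handle at about (228,210) and its blade tip at (236,58).

```bash
python3 - <<'E'
from h import *
z=np.load('pics/wdrawer.npz');im=z['im']
P=pose('wrist');X=cloud(P,z['d'])
hsv=cv2.cvtColor(im,cv2.COLOR_RGB2HSV)
B=np.zeros(im.shape[:2],bool);B[40:250,190:270]=1
red=((hsv[...,0]<8)|(hsv[...,0]>172))&(hsv[...,1]>170)&B&(np.arange(420)[:,None]>175)
n,l,st,c=cv2.connectedComponentsWithStats(red.astype(np.uint8));k=1+np.argmax(st[1:,4]);red=l==k
t=red&(X[...,2]>44)
print(st[k],'ztop',np.nanmedian(X[t][:,2]),X[t].mean(0),cv2.minAreaRect(X[t][:,:2].astype(np.float32)))
bl=(hsv[...,1]<60)&B&(np.arange(420)[:,None]<185)
n,l,st,c=cv2.connectedComponentsWithStats(bl.astype(np.uint8));k=1+np.argmax(st[1:,4]);bl=l==k
print(st[k],X[bl].mean(0),cv2.minAreaRect(X[bl][:,:2].astype(np.float32)))
vu=np.argwhere(bl);W=on_z(vu[:,::-1],P,26.);print('plane',cv2.minAreaRect(W[:,:2].astype(np.float32)))
a=np.vstack([X[bl],X[t]])[:,:2];v=cv2.fitLine(a.astype(np.float32),cv2.DIST_HUBER,0,.01,.01).ravel();print('axis',np.degrees(np.arctan2(v[1],v[0])),v[2:])
E
```

```text
[217 183  19  55 850] ztop 47.87508165929455 [ 551.67778765 -176.0194499    47.81286288] ((551.8104248046875, -174.70643615722656), (14.727293014526367, 48.16250228881836), 0.018059780821204185)
[ 218   56   31  127 3093] [nan nan nan] ((553.2587280273438, -254.0198974609375), (23.121837615966797, 110.0748519897461), 0.72850501537323)
plane ((553.02001953125, -253.5054931640625), (22.522363662719727, 110.75257873535156), 0.5845004916191101)
axis 0.0 [0. 0.]
```

```bash
python3 - <<'E'
from h import *
a=np.radians(0.9);R=down(a+np.pi)
g=np.array([551.9,-174.7,49.5])
ctrl.gripper_to(46,force=60)
ctrl.move_ptp(g+[0,0,70],R);log('above')
print(ctrl.move_l(g,vel=70,threshold=8));log('down')
ctrl.gripper_to(8,force=60);log('grip')
ctrl.move_l(g+[0,0,100],vel=100);log('lift')
s=sensors.read_state();print(np.round(s['eef_rot'],4),s['wrist_torque'])
snap('wheld')
E
```

```text
above 10.8 [ 552.  -174.8  119.7] F [ 1.1  1.  -0.2] w 46.4 g 0.0 q [-0.46  0.36  1.65 -0.    1.13  2.67]
False
down 11.9 [ 552.4 -174.9   50. ] F [-0.   0.1  0.8] w 45.9 g 0.0 q [-0.46  0.46  1.68  0.    1.    2.67]
grip 12.3 [ 552.5 -175.    50.3] F [ 0.5 -0.   2.9] w 14.7 g 59.2 q [-0.46  0.46  1.68  0.    1.    2.67]
lift 13.5 [ 551.2 -174.4  148.5] F [ 0.  -0.1 -1.4] w 15.0 g 58.6 q [-0.46  0.32  1.63  0.    1.19  2.67]
[[ 1.560e-02 -9.999e-01 -1.800e-03]
 [-9.999e-01 -1.560e-02  9.000e-04]
 [-9.000e-04  1.800e-03 -1.000e+00]] [ 0.02343119 -0.02637515 -0.06863338]
```

View pics/wheld.png

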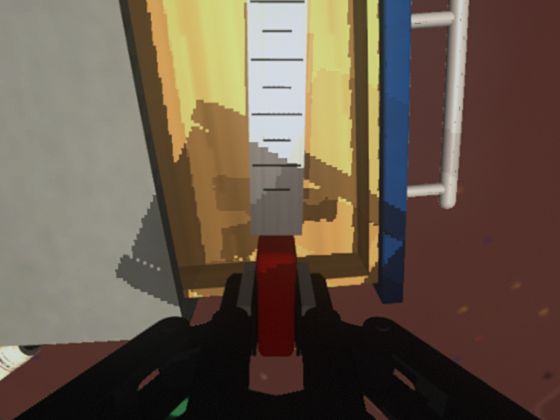

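The gauge is held straight in the pads. Its blade runs up the image at columns 248–306, with the tip just above row 0. Next I'll measure its tilt and the press pose.

```bash
cat > m2.py <<'E'
from h import *
z=np.load('pics/wheld.npz');p=optics.camera_params('wrist');T=np.array(p['T_tool_cam'])
d=z['d'];v,u=np.mgrid[0:420,0:560]
_,_,c=rays(np.c_[u.ravel(),v.ravel()],(p,np.eye(3),np.zeros(3)))
Q=(c*d.reshape(-1,1))@T[:3,:3].T+T[:3,3];Q=Q.reshape(420,560,3)
hsv=cv2.cvtColor(z['im'],cv2.COLOR_RGB2HSV)
m=np.zeros((420,560),bool);m[2:232,255:298]=1;m&=d>0
q=Q[m];A=np.c_[q[:,:2],np.ones(len(q))];s=np.linalg.lstsq(A,q[:,2],rcond=None)[0];print('blade top z=a x+b y+c',s,'resid',np.std(A@s-q[:,2]),'xrange',q[:,0].min(),q[:,0].max(),'ymid',np.median(q[:,1]))
print('expected slope +0.05; pitch err',s[0]-0.05,'underside at x=80: ',np.array([80,0,1])@s+ (7.5-.05*55), 'n',len(q))
m=np.zeros((420,560),bool);m[240:300,268:288]=1
print('handle top z',np.median(Q[m&(d>0)][:,2]),'underside',np.median(Q[m&(d>0)][:,2])+26)
e=[]
for r in range(5,230,5):
    w=np.where((hsv[r,230:320,1]<50))[0]
    if len(w)>20: e.append(Q[r,230+w.min()+2:230+w.max()-1,:2].mean(0))
e=np.array(e);print('yaw in tool deg',np.degrees(np.polyfit(e[:,0],e[:,1],1)[0]),'y at 0',np.polyfit(e[:,0],e[:,1],1)[1])
# press
from m import P_at
z=np.load('pics/wpress.npz');P=P_at((519.6,75.9,229.3),np.radians(278.3));X=cloud(P,z['d'])
B=np.zeros((420,560),bool);B[8:110,190:370]=1;h=X[...,2]
for n,lo,hi in(('upper',63,70),('lower',47,53),('upbev',56,70)):
    mm=(B&(h>lo)&(h<hi)).astype(np.uint8);mm=cv2.morphologyEx(mm,cv2.MORPH_OPEN,np.ones((3,3)))>0
    print(n,X[mm].mean(0),cv2.minAreaRect(X[mm][:,:2].astype(np.float32)))
    a=np.radians(8.3);ux=np.array([np.cos(a),np.sin(a)]);uy=np.array([-ux[1],ux[0]]);w=X[mm][:,:2]
    print('  x',np.percentile(w@ux,[.5,99.5]),'y',np.percentile(w@uy,[.5,50,99.5]))
E
python3 m2.py | grep -v '^ \?\[' | tail -14
```

```text
handle top z 2.821374409893579 underside 28.82137440989358
yaw in tool deg 0.03346924477370807 y at 0 0.1460375482944089
bar n 1864 [ 562.99528576 -239.35958478   47.93962515] 51.485359112861545
((568.1664428710938, -236.97085571289062), (23.173603057861328, 129.52313232421875), 5.1804633140563965)
bar dir deg -86.048195 [ 561.15234 -236.85255]
top z 79.58694785349172
front 4611 [ 605.25128411 -249.02862166   67.08650101] ((603.7130126953125, -232.95497131347656), (14.751458168029785, 241.68020629882812), 6.0544586181640625)
table 0.5220359162031798
upper [645.  94.  66.] ((644.5494995117188, 93.98516845703125), (28.224308013916016, 78.50426483154297), 8.148416519165039)
  x [637. 665.] y [-39.   0.  38.]
lower [621.  91.  50.] ((631.5294189453125, 92.06690979003906), (60.986236572265625, 100.474365234375), 8.362005233764648)
  x [608. 668.] y [-50.  -0.  50.]
upbev [644.  94.  66.] ((643.650146484375, 93.82063293457031), (30.375892639160156, 78.46733093261719), 8.431923866271973)
  x [636. 665.] y [-39.   0.  38.]
```

```bash
(cat m2.py; cat <<'E'
np.set_printoptions(precision=2,suppress=True)
print('BL',s,q[:,0].min(),q[:,0].max())
for r in range(40,96,2): print('ROW',r,(X[r,240:310,:2]@ux).mean().round(1),np.median(h[r,240:310]).round(1))
E
) | python3 - | grep -E 'BL|ROW|pitch|resid'
```

```text
blade top z=a x+b y+c [ 4.98580022e-02 -4.44440234e-04  1.98138731e+01] resid 0.6474478274695766 xrange 24.908003870393237 113.6067443136987 ymid 0.050637197468625536
expected slope +0.05; pitch err -0.00014199784171341212 underside at x=80:  28.552513287360572 n 9836
BL [ 0.05 -0.   19.81] 24.908003870393237 113.6067443136987
ROW 40 nan nan
ROW 42 642.3 66.0
ROW 44 640.9 66.0
ROW 46 639.5 65.8
ROW 48 638.2 66.0
ROW 50 637.2 61.6
ROW 52 nan nan
ROW 54 635.5 49.9
ROW 56 634.1 50.2
ROW 58 632.6 50.1
ROW 60 nan nan
ROW 62 629.6 50.1
ROW 64 628.2 49.9
ROW 66 626.7 50.0
ROW 68 625.2 50.1
ROW 70 623.7 50.1
ROW 72 nan nan
ROW 74 620.7 50.1
ROW 76 619.2 50.1
ROW 78 nan nan
ROW 80 616.1 50.0
ROW 82 614.6 50.2
ROW 84 613.1 50.2
ROW 86 nan nan
ROW 88 610.0 50.1
ROW 90 608.5 50.4
ROW 92 607.0 12.2
ROW 94 605.2 11.8
```

```bash
cat >> h.py <<'E'
A=np.radians(8.3);UX=np.array([np.cos(A),np.sin(A),0]);RP=down(A-np.pi/2+2*np.pi)
def at(u,z,v=0): return UX*u+np.array([-UX[1],UX[0],0])*v+[0,0,z]
def avg(n=8,dt=.05):
    L=[]
    for _ in range(n):
        s=sensors.read_state();L.append(np.r_[s['eef_pos'],s['force'],s['grasp_force']]);ctrl.hold(dt)
    m=np.mean(L,0);return np.round([m[:3]@UX,-UX[1]*m[0]+UX[0]*m[1],m[2],m[3:6]@UX,m[5],m[6]],2),round(float(np.std([l[:3]@UX for l in L])),2)
E
python3 - <<'E'
from h import *
ctrl.move_l((500,-150,200),vel=150)
ctrl.gripper_to(8,force=90)
ctrl.move_ptp(at(470,190),RP);log('turn')
ctrl.move_l(at(485,95),vel=100);print(avg())
s=sensors.read_state();print(np.round(s['eef_rot'],4))
snap('wpre')
for z in (82,81,80,79.5,79,78.5,78,77.5):
    r=ctrl.move_l(at(485,z),vel=15,threshold=2.5);a=avg(4);print(z,r,a)
    if r or a[0][4]>1.5: break
E
```

```text
turn 15.6 [465.4  67.5 190. ] F [-0.8 -0.6 -1.6] w 14.1 g 91.8 q [-0.04  0.05  1.86 -0.    1.23  1.39]
(array([ 4.8548e+02, -7.0000e-02,  9.5640e+01, -1.0000e-01, -1.0900e+00,
        9.1800e+01]), 0.18)
[[ 9.895e-01  1.443e-01  5.000e-04]
 [ 1.443e-01 -9.895e-01 -0.000e+00]
 [ 5.000e-04  1.000e-04 -1.000e+00]]
82 False (array([ 4.8512e+02, -1.0000e-02,  8.2120e+01,  2.8000e-01, -9.3000e-01,
        9.1790e+01]), 0.02)
81 False (array([484.95,  -0.  ,  80.95,  -0.54,  -0.69,  91.79]), 0.03)
80 False (array([ 4.8495e+02,  1.0000e-02,  7.9940e+01,  7.0000e-02, -9.4000e-01,
        9.1790e+01]), 0.04)
79.5 False (array([ 4.8499e+02,  0.0000e+00,  7.9480e+01,  4.5000e-01, -7.2000e-01,
        9.1790e+01]), 0.01)
79 False (array([ 4.8498e+02,  0.0000e+00,  7.8980e+01, -3.7000e-01, -1.4000e+00,
        9.1790e+01]), 0.04)
78.5 False (array([ 4.8499e+02,  0.0000e+00,  7.8480e+01,  1.3000e-01, -9.1000e-01,
        9.1790e+01]), 0.01)
78 False (array([ 4.8511e+02, -2.0000e-02,  7.8120e+01, -4.5000e-01, -3.0000e-02,
        9.1880e+01]), 0.01)
77.5 False (array([ 4.8513e+02, -1.0000e-02,  7.7660e+01, -1.3500e+00,  2.0100e+00,
        9.2070e+01]), 0.02)
```

View pics/wpre.png

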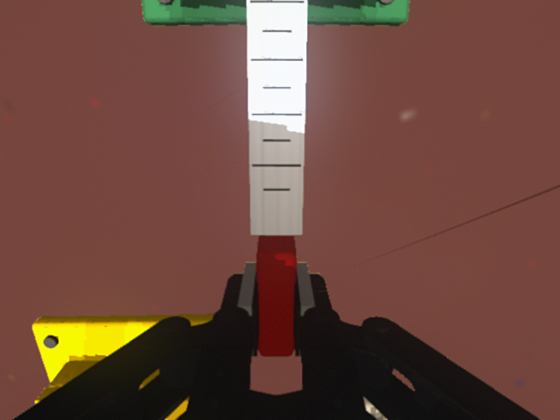

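The blade is aimed straight at the press, centred between the ledge edges. It touched the ledge at TCP z≈78.2. I'll raise it a hair and slide in step by step, watching the drag.

```bash
python3 - <<'E'
from h import *
z=78.5
ctrl.move_l(at(485,z),vel=15);print(avg(4))
r=ctrl.move_l(at(520,z),vel=35,threshold=8);print(r,avg(4))
u=520
while not r and u<590:
    u+=4
    r=ctrl.move_l(at(u,z),vel=15,threshold=7);a=avg(3);print(u,r,a[0])
    if a[0][3]<-5.5: break
E
```

```text
(array([ 4.8485e+02,  1.0000e-02,  7.8310e+01, -1.3000e-01, -3.6000e-01,
        9.1900e+01]), 0.01)
False (array([ 5.1976e+02,  3.0000e-02,  7.8460e+01, -1.4000e-01, -8.2000e-01,
        9.1880e+01]), 0.02)
524 False [ 5.2404e+02  0.0000e+00  7.8470e+01  8.0000e-02 -7.6000e-01  9.1880e+01]
528 False [ 5.2802e+02  0.0000e+00  7.8470e+01  3.0000e-02 -7.8000e-01  9.1870e+01]
532 False [ 5.3203e+02  0.0000e+00  7.8460e+01  4.4000e-01 -8.9000e-01  9.1870e+01]
536 False [ 5.3603e+02  1.0000e-02  7.8470e+01 -3.0000e-02 -1.4100e+00  9.1870e+01]
540 False [ 5.4005e+02 -1.0000e-02  7.8470e+01 -1.2000e-01 -7.2000e-01  9.1840e+01]
544 False [ 5.440e+02  1.000e-02  7.842e+01 -5.600e-01 -9.800e-01  9.183e+01]
548 False [ 5.4776e+02  5.0000e-02  7.8370e+01 -3.4000e+00 -3.5000e-01  9.2010e+01]
552 False [ 5.5139e+02  6.0000e-02  7.8350e+01 -5.2900e+00  1.4900e+00  9.2150e+01]
556 False [ 5.5477e+02  1.0000e-01  7.8360e+01 -6.7100e+00  3.5400e+00  9.2470e+01]
```

```bash
python3 - <<'E'
from h import *
for u,z in((556,78.8),(560,78.8)):
    r=ctrl.move_l(at(u,z),vel=15,threshold=8);print(u,z,r,avg(6))
s=sensors.read_state();print(np.round(s['eef_rot'],4),s['wrist_torque'],s['t'])
snap('wend')
E
```

```text
556 78.8 False (array([ 5.5475e+02,  1.1000e-01,  7.8360e+01, -6.3500e+00,  1.2900e+00,
        9.2290e+01]), 0.01)
560 78.8 False (array([ 5.5799e+02,  1.8000e-01,  7.8360e+01, -8.4900e+00,  3.8300e+00,
        9.2550e+01]), 0.01)
[[ 9.895e-01  1.446e-01 -4.700e-03]
 [ 1.446e-01 -9.895e-01 -4.000e-04]
 [-4.700e-03 -3.000e-04 -1.000e+00]] [-0.14467934  1.1208236  -0.02894836] 29.6417
```

View pics/wend.png

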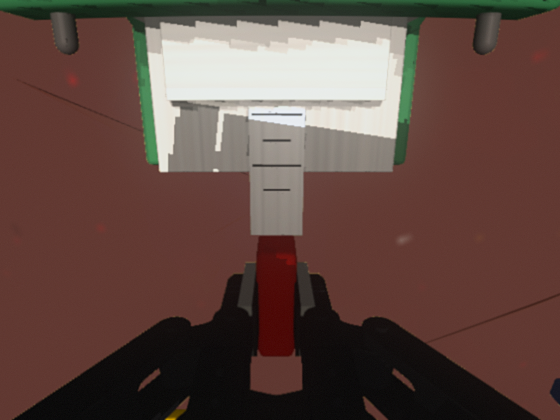

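The blade sits centred under the lip, which is at about row 103. The handle hasn't slipped in the pads: it still ends at row 236, as before. Drag is about 8.5 N. Both the drag and the depth past first contact (about 12 mm) put the pinch at about 5–6 N.

```bash
python3 - <<'E'
from h import *
ctrl.hold(0.5);print(avg(4));print(ctrl.finish_job())
E
```

```text
(array([ 5.5799e+02,  1.7000e-01,  7.8340e+01, -8.9200e+00,  3.4900e+00,
        9.2550e+01]), 0.02)
the job is handed in; nothing more can be done
None
```

I handed the job in at about 31 s with the gauge held still and level in the green press, its tip about 50 mm inside the lip and an estimated pinch of 5–6 N; no verdict came back, so I can't confirm the score.

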